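# Open a fume filter housing and hold its lid at 45 degrees

## Task

Undo the two clamp knobs on the fume filter housing, turning each anticlockwise all the way to its stop, and only then lift the lid and hold it open at 45 degrees so that a colleague can change the filter. The lid falls shut by itself, so finish while still holding it there with the fingers, steady and propped on nothing else; leave the solder reel, bottle and tin beside the housing where they stand.

Things in the scene. Friction and masses are not known exactly. Their poses are not given: they have to be found in the camera images.
- housing: Fixed fume filter housing of galvanised sheet, 220 mm deep (x), 320 mm wide (y), 140 mm high, a grey corrugated duct at its back. Origin: centre of its underside; +x to its back (hinge side), +y to its left seen from the robot. The lid covers the middle 210 mm of the width; a 50 mm wide ledge at 140 mm height on each side carries one clamp knob. Position and yaw vary.
- lid_handle (a point): Middle of the lid's round steel handle bar: 12 mm thick, 110 mm long along the hinge direction, a leg at each end, 45 mm in front of lid edge and housing front, so fingers from above can straddle it, one in the gap behind. Shut: 160 mm above the table. From the hinge axis 255 mm along the lid and 20 mm square to it. It can turn in the pads: the gripper may keep pointing down as the lid swings.
- lid_hinge (a point): Middle of the lid's hinge axis, at the back of the housing: 140 mm above the table, 100 mm behind the housing's centre; the axis runs along the housing's y. Axes of the lid: x from the front edge to the hinge, y along the hinge, z square to the lid (up when shut).
- lid (a joint): Lid angle, rad: 0 shut, growing as the front edge rises; 0.785 is 45 degrees; stop at 1.35, so it falls shut from every angle. Steel lid 210 x 210 x 12 mm, 0.4 to 0.85 kg: about 2 to 4 N at the handle.
- knob_right_grip (a point): Knob on the right (-y) ledge, 30 mm in front of and 130 mm beside the housing's centre: grip point on its upright axis, 182 mm above the table. Black bar grip 44 mm long (point's x), 14 mm thick, from 18 mm below to 12 mm above this point. 22 to 28 mm below it a 14 mm wide steel tongue reaches 42 mm along the point's +x over the lid (lid top 30 mm below this point) and locks it until turned off.
- knob_left_grip (a point): The same clamp knob on the left ledge (housing's +y side), mirrored in place; its tongue too points along the point's +x, over the lid when closed.
- knob_right (a joint): Turn of the right knob, rad: 0 when the tongue points square at the lid, growing anticlockwise seen from above; end stop at 1.571 (tongue along the housing's side, clear of the lid). Starts between 0 and 0.35. Stiff: about 0.06 N m, stays where left.
- knob_left (a joint): Turn of the left knob, rad, as for the right: also grows anticlockwise seen from above, end stop at 1.571. Starts between 0 and 0.35.
- spool: Bystander: upright aluminium solder reel, 64 mm diameter, 50 mm high, right of the housing. Origin: centre of its underside.
- flux: Bystander: amber bottle, 52 mm diameter, 120 mm high, left of the housing. Origin: centre of its underside.
- tin: Bystander: yellow tin, 76 mm diameter, 100 mm high, left of the housing nearer the robot. Origin: centre of its underside.

How it is judged:
By the outcome, as a careful person would: the job done as asked, in the order asked, and still so for the second after the job is handed in, while the arm keeps its last pose, push and grip.
It also fails if it takes over 64 s, if anything falls off the work surface, if the arm or the gripper's body presses on something with over 40 N, if the wrist force passes 120 N, or if a joint passes its speed limit or range.

## Robot

A 6-joint arm with a two-finger parallel gripper is mounted at the origin on the work surface. World frame = base frame: x ahead of the robot, y to its left, z up, the work surface at z = 0. Lengths are in m, angles in degrees, forces in N, time in s.
With the tool pointing down it reaches from about 0.35 to 0.875 m from the base axis. Payload 4.2 kg.
Tool frame: the origin (TCP) lies at the very end of the fingers, on their centre line; the grasp point (between the pads) lies 19 mm behind it; z points along the fingers, y is the line along which they close (so a half turn about z gives the same grasp; the last joint's range is limited). The gripper opens to 87 mm and grips with 3 to 60 N. Pads are 19 mm wide; open, the fingers measure 117 mm over their backs; the gripper's body (75 mm by 190 mm) begins 51 mm behind the grasp point.
Start: joints at [-62.189, 22.042, 0.453, 0, -68.411, -14.817], TCP at [0.141, -0.609, 0.223] pointing down, gripper open.
Joint ranges: [-179.83, 179.83], [-69.29, 118.12], [-61.27, 80.66], [-181.25, 117.63], [-171.15, -9.14], [-177.46, 177.46]. Speed limits (degrees/s): [159.86, 159.86, 180, 180, 180, 180].

## Interface

Orientations are given as a 3x3 rotation matrix whose columns are the frame's x, y, z axes.
In Python, from station import r gives the robot as it stands.
- The arm moves only by the tool jog_arm, never from a script. Its argument "plan" is text: rows parted by semicolons, each of 7 numbers parted by spaces: the shift along the tool's x, y, z normalised to -1 to 1, where 1 is 0.025 m, then the turn, a rotation vector about the tool's x, y, z normalised to -1 to 1, where 1 is 8 degrees, then the closure, from -1 (fully open) to 1 (shut). A call has exactly 10 rows; each row shifts and turns the commanded pose from where the row before left it, along the tool's axes as they then stand; what a row does not reach is not made up. A row lasts 1/10 s, in which the tool goes at most 50 mm and 8.59 degrees, less where a joint would pass 70% of its speed; a pose out of reach is approached as far as the arm can. A call with a number of a shift or a turn outside -1 to 1 is refused whole. A call with a gripper value outside its range is refused whole. The fingers move at their own pace and stop on an object; the grip force is fixed at half the most. Time passes only in rows, so rows that do not move let the fingers close, or fill a call up. It gives the time, the measured TCP pose, the force, the opening and the grip force at its end, in the units of the state.
- r.sense(): the state, without advancing time (a new reading comes with each control period).
- r.capture(name): name is "scene" or "top" or "wrist"; returns (picture, depth): 384x512x3 uint8, red, green, blue; 384x512 float32, m along the optical axis (not along the pixel's ray), 0 where there is no reading.
- r.get_calibration(name): a dict with "mtx" (3x3 intrinsics, pixels), "distortion" ([k1, k2, p1, p2, k3] as OpenCV has them; the pictures are not rectified), "extrinsics" (4x4, takes a point from camera to world coordinates). Camera axes: x right, y up, looking along -z (the intrinsics and any distortion apply to the point x, -y, -z); pixel columns grow to the right and rows downward; lengths in m; the calibration is good to about 2 mm. A picture is of the moment at which its call begins: read the wrist's pose just before it. get_calibration takes no time and is no camera call; for the wrist camera it gives the pose at the moment of the call.
- r.finish_job(): hands the job in; it is judged then, once.
The state is a dict: "time_s": time; "joints": joint angles; "joint_velocities": joint speeds; "effort": joint torques, N m; "tcp_pos": TCP position; "ee_rot": TCP orientation; "wrist_force": force on the tool from outside, world axes, zero at the start; "moment": the same for the moment, N m; "gripper_width": opening from 0.0 (shut) to 1.0 (fully open); "gripper_force": force on a finger pad.
Only numpy, scipy, OpenCV 4.12 (cv2) and the standard library are available. Lean on these libraries where they do the work, as an engineer would, in place of code of your own. Each camera call takes 0.05 s, during which the arm holds its last target. There are 200 camera calls.

## Working session

There is one attempt and no reset: what is moved stays moved. The work goes in short steps, Python scripts to look and compute and a tool call to move; the robot and the scene stay as the last step left them, time stands still between calls to the robot, and variables do not carry over. Pictures are saved under pics/ and viewed, at most 10 in all, crops included, and the job is handed in when it is done.

Besides the shell and the picture viewer there is one more tool, called after ">>>" in YAML: its name, and indented under it one key for each argument. jog_arm: Moves the arm, as the interface text tells. Scaled input: -1 to 1 covers 0.025 m each way for a shift and 8 degrees each way for a turn. Its arguments: {"type":"object","properties":{"plan":{"type":"string"}},"required":["plan"]}

```bash
mkdir -p pics; ls; python3 - <<'E'
from station import r
import cv2,numpy as np
s=r.sense();print(s)
for n in("scene","top"):
    im,d=r.capture(n);cv2.imwrite(f"pics/{n}0.png",im[:,:,::-1]);np.save(f"pics/{n}0.npy",d)
    c=r.get_calibration(n);print(n,{k:np.round(v,4).tolist() for k,v in c.items()})
E
```

```text
pics
{'time_s': 0.0, 'joints': array([-6.21906536e+01,  2.20910830e+01,  3.78548034e-01, -2.84220862e-02,
       -6.84112427e+01, -1.48169088e+01]), 'joint_velocities': array([ 0.03633177, -0.01131052, -0.19312367,  0.00572186, -0.00488281,
       -0.02891922]), 'effort': array([-3.51504495e-04, -3.90666533e+01,  1.87402081e+01,  4.22002494e+00,
        1.09165767e-02, -1.80335037e-04]), 'tcp_pos': array([ 0.14039335, -0.60839959,  0.22144928]), 'ee_rot': array([[-9.74440846e-01, -2.24643447e-01, -5.99853274e-04],
       [-2.24644222e-01,  9.74438533e-01,  2.12597465e-03],
       [ 1.06933871e-04,  2.20639011e-03, -9.99997560e-01]]), 'wrist_force': array([-0.15923175,  1.02206913, -1.08030491]), 'moment': array([ 0.03760439, -0.00149118, -0.01869891]), 'gripper_force': 0.0, 'gripper_width': 0.9978909593952502}
scene {'mtx': [[357.0129, 0.0, 262.483], [0.0, 357.0129, 196.6375], [0.0, 0.0, 1.0]], 'distortion': [0.0323, 0.0, 0.0, 0.0, 0.0], 'extrinsics': [[0.8663, -0.4154, 0.2775, 0.8767], [0.4995, 0.7315, -0.4642, -0.4339], [-0.0101, 0.5407, 0.8411, 0.9709], [0.0, 0.0, 0.0, 1.0]]}
top {'mtx': [[403.3446, 0.0, 255.6417], [0.0, 403.3446, 191.8496], [0.0, 0.0, 1.0]], 'distortion': [-0.1197, 0.0, 0.0, 0.0, 0.0], 'extrinsics': [[-0.0065, 0.9951, -0.0985, 0.5255], [-0.9999, -0.008, -0.0148, 0.0424], [-0.0155, 0.0984, 0.995, 1.0459], [0.0, 0.0, 0.0, 1.0]]}
```

View pics/top0.png

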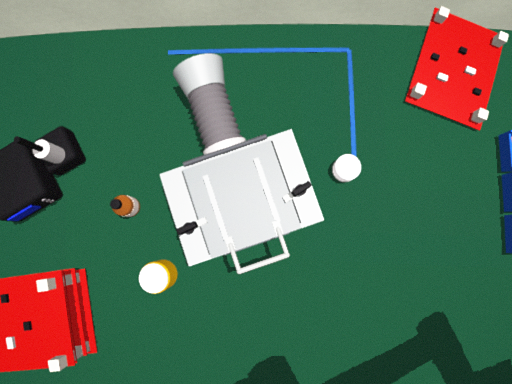

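View pics/scene0.png

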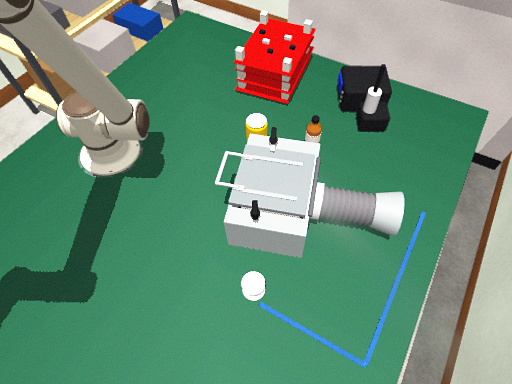

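The top view shows the housing with corners near (160,174), (292,130), (323,220) and (190,265), knobs near (187,229) and (301,189), and the handle bar from (239,272) to (288,256). I'll enlarge it to read these more closely.

```bash
python3 - <<'E'
import cv2
im=cv2.imread("pics/top0.png")[120:285,150:345]
cv2.imwrite("pics/crop0.png",cv2.resize(im,(780,660)[:2] if 0 else (704,596),interpolation=cv2.INTER_CUBIC))
E
cat > h.py <<'E'
import numpy as np,cv2
from station import r
def atz(cam,px,z,cal=None):
    c=cal or r.get_calibration(cam)
    p=cv2.undistortPoints(np.array(px,float).reshape(-1,1,2),c["mtx"],np.array(c["distortion"])).reshape(-1,2)
    E=np.array(c["extrinsics"]);d=np.c_[p[:,0],-p[:,1],-np.ones(len(p))]@E[:3,:3].T
    return E[:3,3]+d*((np.broadcast_to(z,len(p))-E[2,3])/d[:,2])[:,None]
E
```

```text
(no output)
```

View pics/crop0.png

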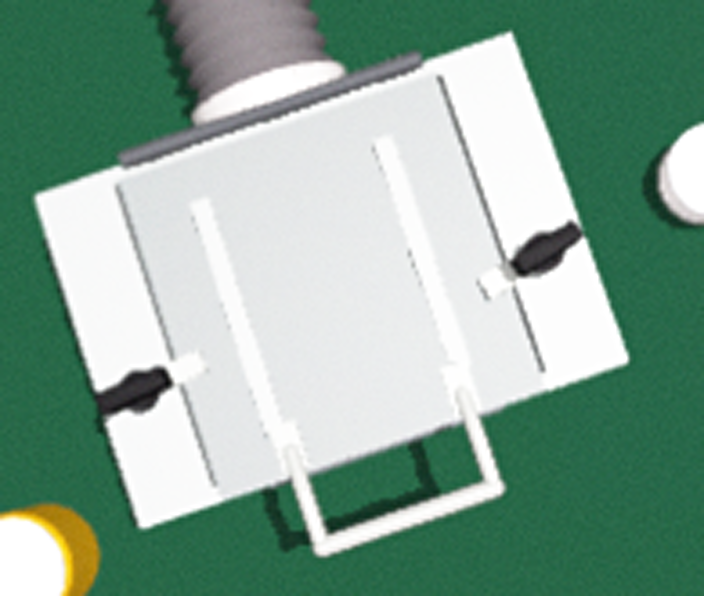

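Crop (scale 3.61, offset 150,120): housing top corners at (37,196), (512,33), (628,360) and (143,528). The right knob bar runs (508,268)-(581,230), the left one (97,404)-(172,375). The handle bar runs (322,548)-(500,487).

```bash
cat >> h.py <<'E'
def pts():
    f=lambda L:np.array(L)/[704/195,596/165]+[150,120]
    C=atz("top",f([(37,196),(512,33),(628,360),(143,528)]),.14)
    K=atz("top",f([(97,404),(172,375),(508,268),(581,230)]),.192)
    T=atz("top",f([(200,362),(490,285)]),.157)
    H=atz("top",f([(322,548),(500,487)]),.165)
    return C,K,T,H
E
python3 - <<'E'
from h import *
np.set_printoptions(precision=4,suppress=True)
C,K,T,H=pts()
m=np.array([(.11,.16),(.11,-.16),(-.11,-.16),(-.11,.16)])
A=C[:,:2]; a0=A-A.mean(0); U,S,V=np.linalg.svd(m.T@a0); R=(U@V).T
yaw=np.degrees(np.arctan2(R[1,0],R[0,0])); t=A.mean(0)
print("yaw",yaw,"c",t,"res",A-(m@R.T+t), "scale",S.sum()/(m**2).sum())
for n,p in dict(kL=(-.03,.13),kR=(-.03,-.13),handle=(-.155,0),hinge=(.1,0)).items(): print(n,R@p+t)
print("K",K,"mid",(K[0]+K[1])/2,(K[2]+K[3])/2)
ang=lambda v:np.degrees(np.arctan2(v[1],v[0]))
print("bar dirs",ang(K[1]-K[0]),ang(K[2]-K[3]))
print("T",T,"H",H,H.mean(0),ang(H[0]-H[1]))
for i,p in enumerate([(-.03,.13),(-.03,-.13)]): print("tongue dir",ang(T[i][:2]-(R@p+t)))
for n,(u,v) in dict(spool=(347,166),flux=(118,204),tin=(154,278)).items(): print(n,atz("top",[(u,v)],{'spool':.05,'flux':.12,'tin':.1}[n]))
E
```

```text
yaw 18.561804837338038 c [0.6043 0.0885] res [[-0.0002 -0.0009]
 [-0.0001  0.    ]
 [ 0.0003  0.0012]
 [ 0.0001 -0.0003]] scale 0.9967917549362629
kL [0.5345 0.2022]
kR [ 0.6173 -0.0443]
handle [0.4574 0.0391]
hinge [0.6991 0.1203]
K [[ 0.526   0.2231  0.192 ]
 [ 0.5429  0.1787  0.192 ]
 [ 0.6045 -0.0194  0.192 ]
 [ 0.6266 -0.0629  0.192 ]] mid [0.5344 0.2009 0.192 ] [ 0.6155 -0.0411  0.192 ]
bar dirs -69.19277878243275 117.01309479356335
T [[ 0.5514  0.1671  0.157 ]
 [ 0.5973 -0.0107  0.157 ]] H [[ 0.4393  0.0923  0.165 ]
 [ 0.475  -0.0148  0.165 ]] [0.4572 0.0388 0.165 ] 108.46339837333217
tongue dir -64.22448991761664
tongue dir 120.67698780930606
spool [[ 0.6874 -0.1721  0.05  ]]
flux [[0.5911 0.3794 0.12  ]]
tin [[0.4178 0.2965 0.1   ]]
```

Fitted housing pose: centre (0.604, 0.0885), yaw 18.5°, fit error about 1 mm. The knobs start at roughly 5-10°. Next: move to the right knob.

>>> jog_arm:
  plan: "-0.98 0.74 0 0 0 0 -0.2;-0.98 0.74 0 0 0 0 -0.2;-0.98 0.74 0 0 0 0 -0.2;-0.98 0.74 0 0 0 0 -0.2;-0.98 0.74 0 0 0 0 -0.2;-0.98 0.74 0 0 0 0 -0.2;-0.98 0.74 0 0 0 0 -0.2;-0.98 0.74 0 0 0 0 -0.2;-0.98 0.74 0 0 0 0 -0.2;-0.98 0.74 0 0 0 0 -0.2"

```text
time_s: 1.1
tcp_pos: [0.3381, -0.3724, 0.2222]
ee_rot: [[-0.974, -0.225, -0.001], [-0.225, 0.974, 0.001], [0.0, 0.001, -1.0]]
wrist_force: [0.2, 1.0, -0.3]
gripper_width: 0.602
gripper_force: 0.0
```

>>> jog_arm:
  plan: "-0.98 0.74 0 0 0 0 -0.2;-0.98 0.74 0 0 0 0 -0.2;-0.98 0.74 0 0 0 0 -0.2;-0.98 0.74 0 0 0 0 -0.2;-0.98 0.74 0 0 0 0 -0.2;-0.98 0.74 0 0 0 0 -0.2;-0.98 0.74 0 0 0 0 -0.2;-0.98 0.74 0 0 0 0 -0.2;-0.98 0.74 0 0 0 0 -0.2;-0.98 0.74 0 0 0 0 -0.2"

```text
time_s: 2.1
tcp_pos: [0.5352, -0.1371, 0.2221]
ee_rot: [[-0.974, -0.225, -0.001], [-0.225, 0.974, 0.0], [0.001, 0.0, -1.0]]
wrist_force: [1.0, 0.3, 0.4]
gripper_width: 0.6
gripper_force: 0.0
```

>>> jog_arm:
  plan: "0 0 0 0 0 -1 -0.2;0 0 0 0 0 -1 -0.2;0 0 0 0 0 -1 -0.2;0 0 0 0 0 -1 -0.2;0 0 0 0 0 -1 -0.2;0 0 0 0 0 -1 -0.2;0 0 0 0 0 -1 -0.2;0 0 0 0 0 -1 -0.2;0 0 0 0 0 -1 -0.2;0 0 0 0 0 -1 -0.2"

```text
time_s: 3.1
tcp_pos: [0.5345, -0.1382, 0.222]
ee_rot: [[0.058, -0.998, -0.001], [-0.998, -0.058, 0.0], [-0.0, 0.001, -1.0]]
wrist_force: [0.0, -0.5, 0.5]
gripper_width: 0.598
gripper_force: 0.0
```

>>> jog_arm:
  plan: "0 0 0 0 0 -0.79 -0.2;0 0 0 0 0 -0.79 -0.2;0 0 0 0 0 -0.79 -0.2;0 0 0 0 0 -0.79 -0.2;-0.36 -0.94 0 0 0 0 -0.2;-0.36 -0.94 0 0 0 0 -0.2;-0.36 -0.94 0 0 0 0 -0.2;-0.36 -0.94 0 0 0 0 -0.2;-0.36 -0.94 0 0 0 0 -0.2;0 0 0 0 0 0 -0.2"

```text
time_s: 4.1
tcp_pos: [0.6183, -0.041, 0.2213]
ee_rot: [[0.476, -0.88, -0.001], [-0.88, -0.476, 0.0], [-0.001, 0.001, -1.0]]
wrist_force: [-0.7, 0.7, -1.8]
gripper_width: 0.6
gripper_force: 0.0
```

```bash
python3 - <<'E'
from h import *
s=r.sense();print(s['tcp_pos'],s['ee_rot'],s['joints'])
im,d=r.capture("wrist");cv2.imwrite("pics/w1.png",im[:,:,::-1])
c=r.get_calibration("wrist");print(c)
E
```

```text
[ 0.61825459 -0.04098552  0.22130804] [[ 4.75801222e-01 -8.79552372e-01 -9.07059922e-04]
 [-8.79552693e-01 -4.75801485e-01  8.70158838e-05]
 [-5.08115485e-04  7.56404733e-04 -9.99999585e-01]] [ 1.11453321e+01  2.15925420e+01 -4.12905423e-01 -1.61055147e-02
 -6.80445802e+01  1.72722414e+01]
{'mtx': array([[284.59450111,   0.        , 254.65539583],
       [  0.        , 284.59450111, 196.06278083],
       [  0.        ,   0.        ,   1.        ]]), 'distortion': array([-0.0521783,  0.       ,  0.       ,  0.       ,  0.       ]), 'extrinsics': array([[-8.80454457e-01,  4.54369264e-01,  1.35456711e-01,
         6.53544705e-01],
       [-4.74130165e-01, -8.44197429e-01, -2.50062566e-01,
        -1.10150436e-01],
       [ 7.31463808e-04, -2.84392813e-01,  9.58707564e-01,
         3.82581134e-01],
       [ 0.00000000e+00,  0.00000000e+00,  0.00000000e+00,
         1.00000000e+00]])}
```

View pics/w1.png

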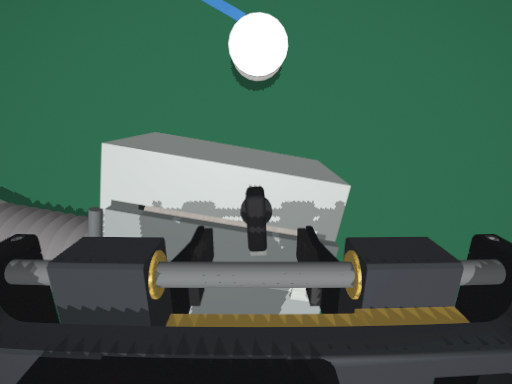

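The knob bar runs (256,187) to (258,249) in the wrist view, almost parallel to the fingers and centred between them. The tongue shows below it at (258,252).

```bash
python3 - <<'E'
from h import *
p=atz("wrist",[(256,187),(258,249),(256.5,211)],[.194,.194,.185]);print(p,p[:2].mean(0))
d=p[1]-p[0];print(np.degrees(np.arctan2(d[1],d[0])))
R=r.sense()['ee_rot'];print((p-r.sense()['tcp_pos'])@R)
E
```

```text
[[ 0.62915818 -0.06709775  0.194     ]
 [ 0.60555239 -0.02649057  0.194     ]
 [ 0.61899831 -0.04916531  0.185     ]] [ 0.61735529 -0.04679416  0.194     ]
120.17031887221798
[[ 0.02784202  0.00137095  0.0274035 ]
 [-0.01910451  0.00285338  0.02744506]
 [ 0.00724328  0.00177807  0.03642135]]
```

>>> jog_arm:
  plan: "0.14 0.07 0 0 0 -0.2 -0.2;0 0 0.74 0 0 0 -0.2;0 0 0.74 0 0 0 -0.2;0 0 0.74 0 0 0 -0.2;0 0 0 0 0 0 -0.2;0 0 0 0 0 0 1;0 0 0 0 0 0 1;0 0 0 0 0 0 1;0 0 0 0 0 0 1;0 0 0 0 0 0 1"

```text
time_s: 5.15
tcp_pos: [0.6174, -0.0468, 0.1676]
ee_rot: [[0.498, -0.867, 0.001], [-0.867, -0.498, 0.0], [0.0, -0.001, -1.0]]
wrist_force: [1.3, 1.9, 1.0]
gripper_width: 0.226
gripper_force: 2.5
```

>>> jog_arm:
  plan: "0 0 0 0 0 0 1;0 0 0 0 0 0 1;0 0 0 0 0 -0.5 1;0 0 0 0 0 -0.7 1;0 0 0 0 0 -0.7 1;0 0 0 0 0 -0.7 1;0 0 0 0 0 -0.7 1;0 0 0 0 0 -0.7 1;0 0 0 0 0 -0.7 1;0 0 0 0 0 0 1"

```text
time_s: 6.15
tcp_pos: [0.6218, -0.0435, 0.1677]
ee_rot: [[0.925, -0.38, 0.011], [-0.38, -0.925, 0.005], [0.009, -0.009, -1.0]]
wrist_force: [8.3, 7.9, -4.3]
gripper_width: 0.161
gripper_force: 30.0
```

```bash
python3 - <<'E'
from h import *
s=r.sense();R=s['ee_rot'];print(s['tcp_pos'],np.degrees(np.arctan2(R[1,1],R[0,1]))%360,s['wrist_force'],s['moment'],s['gripper_width'],s['gripper_force'])
E
```

```text
[ 0.62178808 -0.04347096  0.16766944] 247.65168376156637 [ 8.27612001  7.86804771 -4.28119472] [ 2.35168097 -2.19092949 -0.00694216] 0.16108709788979295 29.99819313408807
```

>>> jog_arm:
  plan: "0.06 -0.1 0 0 0 0 1;0.05 -0.09 0 0 0 0 1;0 0 0 0 0 0 1;0 0 0 0 0 -0.6 1;0 0 0 0 0 -0.6 1;0 0 0 0 0 -0.6 1;0 0 0 0 0 -0.6 1;0 0 0 0 0 0 1;0 0 0 0 0 0 1;0 0 0 0 0 0 1"

```text
time_s: 7.15
tcp_pos: [0.6223, -0.0419, 0.1676]
ee_rot: [[0.998, -0.058, 0.003], [-0.058, -0.998, 0.003], [0.003, -0.003, -1.0]]
wrist_force: [1.4, 6.2, 1.5]
gripper_width: 0.16
gripper_force: 30.0
```

```bash
cat > st.py <<'E'
from h import *
s=r.sense();R=s['ee_rot'];print(s['tcp_pos'],np.degrees(np.arctan2(R[1,1],R[0,1]))%360,s['wrist_force'],s['moment'],s['gripper_width'],s['gripper_force'],s['joints'][5])
E
python3 st.py
```

```text
[ 0.62232678 -0.04189131  0.16762007] 266.6858413955263 [1.36194539 6.18795483 1.46998574] [ 1.80767126 -0.22457529  0.03042864] 0.15993968918037804 30.000306023284793 75.82032668309846
```

>>> jog_arm:
  plan: "0 -0.08 0 0 0 -0.6 1;0 -0.07 0 0 0 -0.6 1;0 0 0 0 0 -0.6 1;0 0 0 0 0 -0.6 1;0 0 0 0 0 -0.4 1;0 0 0 0 0 -0.3 1;0 0 0 0 0 0 1;0 0 0 0 0 0 1;0 0 0 0 0 0 1;0 0 0 0 0 0 1"

```text
time_s: 8.15
tcp_pos: [0.622, -0.0399, 0.1676]
ee_rot: [[0.931, 0.365, 0.001], [0.365, -0.931, -0.0], [0.001, 0.001, -1.0]]
wrist_force: [2.6, 1.1, 3.5]
gripper_width: 0.162
gripper_force: 30.0
```

```bash
python3 st.py
```

```text
[ 0.62200443 -0.03990208  0.16758706] 291.4317462926226 [2.62634363 1.12993662 3.51686456] [ 0.11220337 -0.48384484 -0.65937953] 0.16240938864080226 30.00121084973216 100.22848874685721
```

>>> jog_arm:
  plan: "0 0 0 0 0 0 -0.2;0 0 0 0 0 0 -0.2;0 0 0 0 0 0 -0.2;0 0 0 0 0 0 -0.2;0 0 -0.74 0 0 0 -0.2;0 0 -0.74 0 0 0 -0.2;0 0 -0.74 0 0 0 -0.2;0.02 -0.93 0 0 0 0 -0.2;0.02 -0.93 0 0 0 0 -0.2;0.02 -0.93 0 0 0 0 -0.2"

```text
time_s: 9.15
tcp_pos: [0.5967, 0.0261, 0.2223]
ee_rot: [[0.931, 0.366, -0.001], [0.366, -0.931, -0.0], [-0.001, -0.0, -1.0]]
wrist_force: [0.1, 1.1, -0.0]
gripper_width: 0.6
gripper_force: 0.0
```

>>> jog_arm:
  plan: "0.03 -0.93 0 0 0 0 -0.2;0.03 -0.93 0 0 0 0 -0.2;0.03 -0.93 0 0 0 0 -0.2;0.03 -0.93 0 0 0 0 -0.2;0.03 -0.93 0 0 0 0 -0.2;0.03 -0.93 0 0 0 0 -0.2;0.03 -0.93 0 0 0 0 -0.2;0.03 -0.93 0 0 0 0 -0.2;0 0 0 0 0 1 -0.2;0 0 0 0 0 1 -0.2"

```text
time_s: 10.15
tcp_pos: [0.5342, 0.2016, 0.2223]
ee_rot: [[0.996, 0.092, -0.001], [0.092, -0.996, -0.001], [-0.001, 0.001, -1.0]]
wrist_force: [0.8, -0.4, -0.2]
gripper_width: 0.599
gripper_force: 0.0
```

>>> jog_arm:
  plan: "0 0 0 0 0 1 -0.2;0 0 0 0 0 1 -0.2;0 0 0 0 0 1 -0.2;0 0 0 0 0 1 -0.2;0 0 0 0 0 1 -0.2;0 0 0 0 0 1 -0.2;0 0 0 0 0 1 -0.2;0 0 0 0 0 1 -0.2;0 0 0 0 0 1 -0.2;0 0 0 0 0 0 -0.2"

```text
time_s: 11.15
tcp_pos: [0.5346, 0.2007, 0.2222]
ee_rot: [[0.399, -0.917, -0.001], [-0.917, -0.399, -0.001], [0.0, 0.001, -1.0]]
wrist_force: [0.1, 0.0, -0.2]
gripper_width: 0.597
gripper_force: 0.0
```

```bash
python3 st.py; python3 - <<'E'
from h import *
im,d=r.capture("wrist");cv2.imwrite("pics/w2.png",im[:,:,::-1])
im,d=r.capture("top");cv2.imwrite("pics/t2.png",cv2.resize(im[120:285,150:345,::-1],(704,596),interpolation=cv2.INTER_CUBIC))
E
```

```text
[0.53455809 0.20072056 0.22222248] 203.4996118841501 [ 0.11884828  0.03304334 -0.21156161] [0.02980599 0.15593113 0.01095701] 0.5973312814452003 0.0 -13.328534435301066
```

View pics/w2.png

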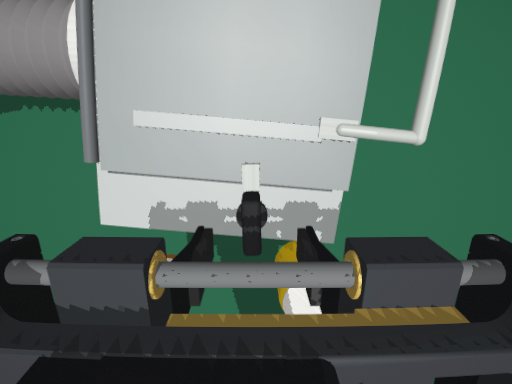

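View pics/t2.png

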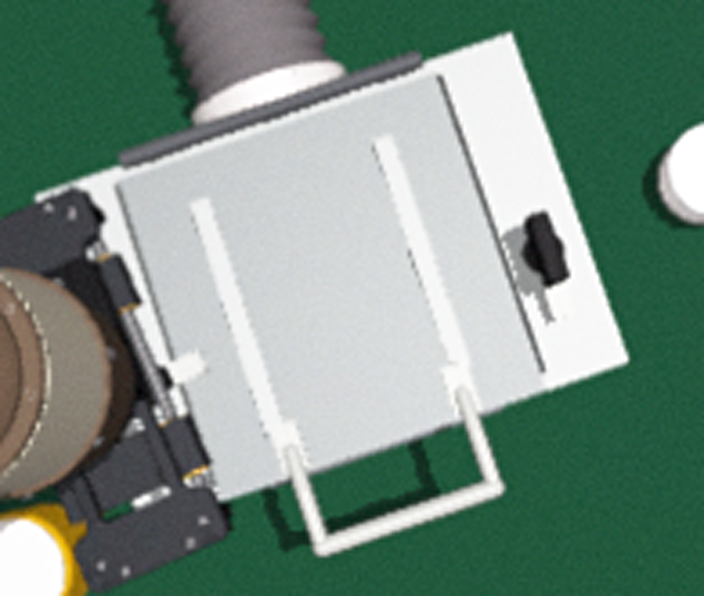

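The right knob now lies along the housing side, its bar running (538,214)-(557,283) in the crop. In the wrist view the left knob bar runs (251,192)-(252,254), aligned with the fingers. The first grasp's drift suggests the wrist view reads about 4-6 mm too far along tool +x, so I'll correct for that.

>>> jog_arm:
  plan: "-0.16 -0.06 0 0 0 -0.1 -0.2;0 0 0.73 0 0 0 -0.2;0 0 0.73 0 0 0 -0.2;0 0 0.73 0 0 0 -0.2;0 0 0 0 0 0 -0.2;0 0 0 0 0 0 1;0 0 0 0 0 0 1;0 0 0 0 0 0 1;0 0 0 0 0 0 1;0 0 0 0 0 0 1"

```text
time_s: 12.25
tcp_pos: [0.5348, 0.2053, 0.1683]
ee_rot: [[0.411, -0.912, 0.001], [-0.912, -0.411, 0.001], [-0.0, -0.001, -1.0]]
wrist_force: [-0.2, -0.5, -0.1]
gripper_width: 0.232
gripper_force: 0.0
```

>>> jog_arm:
  plan: "0 0 0 0 0 0 1;0 0 0 0 0 0 1;0 0 0 0 0 -0.5 1;0 0 0 0 0 -0.7 1;0 0 0 0 0 -0.7 1;0 0 0 0 0 -0.7 1;0 0 0 0 0 -0.7 1;0 0 0 0 0 0 1;0 0 0 0 0 0 1;0 0 0 0 0 0 1"

```text
time_s: 13.25
tcp_pos: [0.5351, 0.2054, 0.1682]
ee_rot: [[0.773, -0.635, 0.001], [-0.635, -0.773, 0.0], [0.001, -0.001, -1.0]]
wrist_force: [2.2, 0.1, 0.7]
gripper_width: 0.157
gripper_force: 30.0
```

```bash
python3 st.py
```

```text
[0.53513481 0.20541136 0.1681677 ] 230.61132215888537 [2.22344749 0.07220213 0.6505437 ] [ 0.06495135 -0.44503813  0.0144226 ] 0.15691294663917002 29.999954625964165 13.400507559865176
```

>>> jog_arm:
  plan: "0 0 0 0 0 -0.7 1;0 0 0 0 0 -0.7 1;0 0 0 0 0 -0.7 1;0 0 0 0 0 -0.7 1;0 0 0 0 0 -0.7 1;0 0 0 0 0 -0.7 1;0 0 0 0 0 -0.7 1;0 0 0 0 0 -0.7 1;0 0 0 0 0 -0.7 1;0 0 0 0 0 -0.7 1"

```text
time_s: 14.25
tcp_pos: [0.5351, 0.2052, 0.1682]
ee_rot: [[0.957, 0.29, 0.001], [0.29, -0.957, 0.0], [0.001, 0.0, -1.0]]
wrist_force: [2.7, -0.7, 1.1]
gripper_width: 0.158
gripper_force: 30.0
```

>>> jog_arm:
  plan: "0 0 0 0 0 -0.4 1;0 0 0 0 0 -0.3 1;0 0 0 0 0 0 1;0 0 0 0 0 0 1;0 0 0 0 0 0 1;0 0 0 0 0 0 1;0 0 0 0 0 0 1;0 0 0 0 0 0 1;0 0 0 0 0 0 1;0 0 0 0 0 0 1"

```text
time_s: 15.25
tcp_pos: [0.5349, 0.2052, 0.1681]
ee_rot: [[0.925, 0.379, 0.001], [0.379, -0.925, -0.0], [0.001, 0.0, -1.0]]
wrist_force: [1.4, -0.6, 4.4]
gripper_width: 0.16
gripper_force: 30.0
```

```bash
python3 st.py
```

```text
[0.53487279 0.20515446 0.16811723] 292.27111177610516 [ 1.36464237 -0.62566468  4.37457562] [-0.53869419 -0.47329708 -0.70505313] 0.16026023721375712 30.00150090549141 75.06618213308856
```

>>> jog_arm:
  plan: "0 0 0 0 0 0 -0.2;0 0 0 0 0 0 -0.2;0 0 0 0 0 0 -0.2;0 0 0 0 0 0 -0.2;0 0 -0.74 0 0 0 -0.2;0 0 -0.74 0 0 0 -0.2;0 0 -0.74 0 0 0 -0.1;-0.9 0.82 0 0 0 0 0;-0.9 0.82 0 0 0 0 0;-0.9 0.82 0 0 0 0 0"

```text
time_s: 16.25
tcp_pos: [0.4946, 0.122, 0.2229]
ee_rot: [[0.925, 0.38, -0.001], [0.38, -0.925, -0.0], [-0.001, -0.0, -1.0]]
wrist_force: [0.9, -0.1, 0.1]
gripper_width: 0.505
gripper_force: 0.0
```

>>> jog_arm:
  plan: "-0.9 0.82 0 0 0 0 0;-0.9 0.82 0 0 0 0 0;-0.9 0.82 0 0 0 0 0;0 0 0 0 0 1 0;0 0 0 0 0 1 0;0 0 0 0 0 1 0;0 0 0 0 0 1 0;0 0 0 0 0 1 0;0 0 0 0 0 1 0;0 0 0 0 0 1 0"

```text
time_s: 17.25
tcp_pos: [0.456, 0.0403, 0.223]
ee_rot: [[0.829, -0.56, -0.001], [-0.56, -0.829, -0.0], [-0.001, 0.0, -1.0]]
wrist_force: [-0.3, 0.7, -1.2]
gripper_width: 0.498
gripper_force: 0.0
```

>>> jog_arm:
  plan: "0 0 0 0 0 1 0;0 0 0 0 0 1 0;0 0 0 0 0 1 0;0 0 0 0 0 1 0;0 0 0 0 0 0.7 0;0 0 0 0 0 0 0;0 0 0 0 0 0 0;0 0 0 0 0 0 0;0 0 0 0 0 0 0;0 0 0 0 0 0 0"

```text
time_s: 18.25
tcp_pos: [0.4563, 0.0402, 0.2233]
ee_rot: [[0.321, -0.947, -0.0], [-0.947, -0.321, -0.0], [-0.0, 0.0, -1.0]]
wrist_force: [-0.3, -0.5, 0.2]
gripper_width: 0.498
gripper_force: 0.0
```

```bash
python3 st.py; python3 - <<'E'
from h import *
im,d=r.capture("wrist");cv2.imwrite("pics/w3.png",im[:,:,::-1])
im,d=r.capture("top");cv2.imwrite("pics/t3.png",cv2.resize(im[120:285,150:345,::-1],(704,596),interpolation=cv2.INTER_CUBIC))
E
```

```text
[0.45631572 0.04020798 0.2232683 ] 198.70553780942686 [-0.34474041 -0.4953006   0.19583971] [ 0.04122238  0.1438407  -0.02630387] 0.49847307925759354 0.0 -6.743747250146523
```

View pics/w3.png

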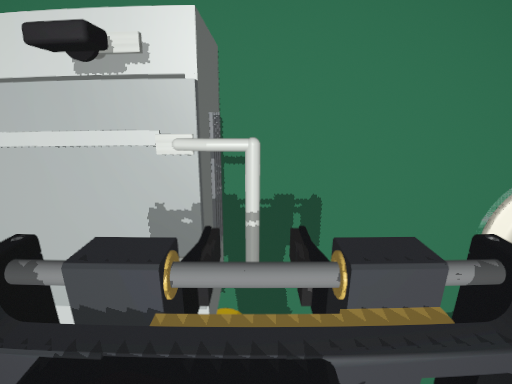

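View pics/t3.png

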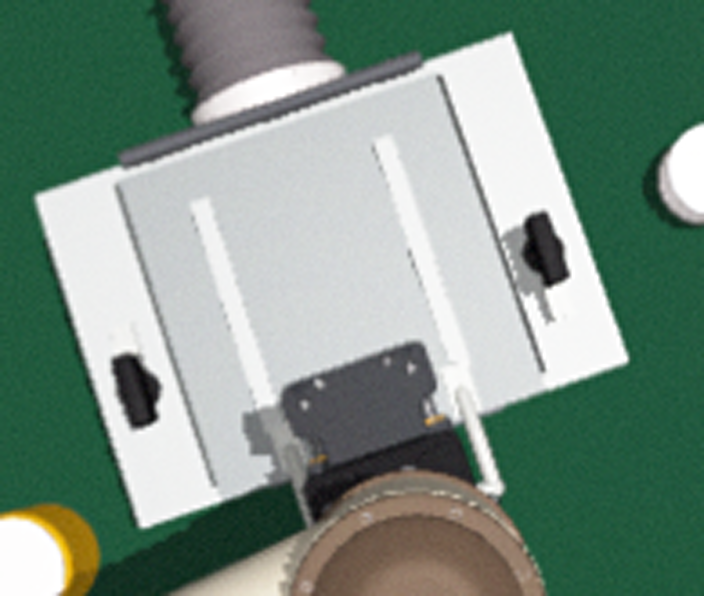

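Both knobs lie along the housing sides. The handle bar sits at column 252 in the wrist view, between the fingers at 212 and 298. I'll descend and grip it.

>>> jog_arm:
  plan: "0 0 0 0 0 0 0.2;0 0 0 0 0 0 0.2;0 0 0.8 0 0 0 0.2;0 0 0.8 0 0 0 0.2;0 0 0.8 0 0 0 0.2;0 0 0.8 0 0 0 0.2;0 0 0 0 0 0 0.2;0 0 0 0 0 0 1;0 0 0 0 0 0 1;0 0 0 0 0 0 1"

```text
time_s: 19.35
tcp_pos: [0.4571, 0.0405, 0.1444]
ee_rot: [[0.32, -0.947, 0.002], [-0.947, -0.32, 0.001], [-0.0, -0.002, -1.0]]
wrist_force: [-0.5, -0.0, -0.3]
gripper_width: 0.209
gripper_force: 0.0
```

>>> jog_arm:
  plan: "0 0 0 0 0 0 1;0 0 0 0 0 0 1;0 0 0 0 0 0 1;0 0 0 0 0 0 1;0 0 0 0 0 0 1;0 0 0 0 0 0 1;0 0 0 0 0 0 1;0 0 0 0 0 0 1;0 0 0 0 0 0 1;0 0 0 0 0 0 1"

```text
time_s: 20.35
tcp_pos: [0.4585, 0.041, 0.1443]
ee_rot: [[0.321, -0.947, 0.005], [-0.947, -0.321, 0.001], [0.0, -0.005, -1.0]]
wrist_force: [5.3, 1.1, -1.5]
gripper_width: 0.121
gripper_force: 30.0
```

```bash
python3 st.py; python3 - <<'E'
import numpy as np
# steps of handle (back,up) mm per 3 deg and in units; tool y = -back, z=-up
p=lambda a:np.array([-255*np.cos(a)+20*np.sin(a),255*np.sin(a)+20*np.cos(a)])
a=np.radians(np.arange(0,46,3));print(np.round(np.diff([p(x) for x in a],axis=0)/25*[-1,-1],2).tolist(),p(a[-1])-p(0))
E
```

```text
[0.45845677 0.04096816 0.14431517] 198.70942467987527 [ 5.27868027  1.1391228  -1.54236589] [ 0.28968729 -1.32577106 -0.05021366] 0.12056014255559011 30.004547238349915 -6.780096277472614
[[-0.06, -0.53], [-0.08, -0.53], [-0.11, -0.52], [-0.14, -0.52], [-0.17, -0.51], [-0.19, -0.5], [-0.22, -0.49], [-0.24, -0.48], [-0.27, -0.46], [-0.29, -0.45], [-0.31, -0.43], [-0.34, -0.42], [-0.36, -0.4], [-0.38, -0.38], [-0.4, -0.36]] [ 88.82990642 174.45436483]
```

>>> jog_arm:
  plan: "-0.1 -0.53 0 0 0 0 1;-0.12 0 -0.4 0 0 0 1;0 0 0 0 0 0 1;0 0 0 0 0 0 1;0 0 0 0 0 0 1;0 0 0 0 0 0 1;0 0 0 0 0 0 1;0 0 0 0 0 0 1;0 0 0 0 0 0 1;0 0 0 0 0 0 1"

```text
time_s: 21.35
tcp_pos: [0.4585, 0.0416, 0.1502]
ee_rot: [[0.319, -0.948, -0.023], [-0.948, -0.318, -0.015], [0.007, 0.026, -1.0]]
wrist_force: [-3.3, -22.4, -1.1]
gripper_width: 0.123
gripper_force: 30.0
```

I put the columns in the wrong order in that call: the lift and back-shift went into the wrong axes. Force stayed small at 22 N. I'll undo the stray shift first, then check.

>>> jog_arm:
  plan: "0.11 0.2 -0.06 0 0 0 1;0.11 0.19 -0.07 0 0 0 1;0 0 0 0 0 0 1;0 0 0 0 0 0 1;0 0 0 0 0 0 1;0 0 0 0 0 0 1;0 0 0 0 0 0 1;0 0 0 0 0 0 1;0 0 0 0 0 0 1;0 0 0 0 0 0 1"

```text
time_s: 22.35
tcp_pos: [0.4596, 0.0414, 0.1565]
ee_rot: [[0.32, -0.947, -0.0], [-0.947, -0.32, 0.0], [-0.0, 0.0, -1.0]]
wrist_force: [2.3, 0.9, -3.0]
gripper_width: 0.128
gripper_force: 30.0
```

```bash
python3 st.py
```

```text
[0.45959207 0.04141807 0.15649768] 198.6727322347577 [ 2.29000395  0.87204077 -2.96765072] [ 0.15976401 -0.31278671  0.03909353] 0.1275391247299122 29.983561635017395 -6.722332157296777
```

>>> jog_arm:
  plan: "0 -0.08 -0.53 0 0 0 1;0 -0.11 -0.52 0 0 0 1;0 -0.14 -0.52 0 0 0 1;0 -0.17 -0.51 0 0 0 1;0 -0.19 -0.5 0 0 0 1;0 -0.22 -0.49 0 0 0 1;0 -0.24 -0.48 0 0 0 1;0 0 0 0 0 0 1;0 0 0 0 0 0 1;0 0 0 0 0 0 1"

```text
time_s: 23.35
tcp_pos: [0.4851, 0.0499, 0.2442]
ee_rot: [[0.32, -0.947, -0.004], [-0.948, -0.32, -0.001], [-0.0, 0.004, -1.0]]
wrist_force: [-4.8, -1.0, -0.9]
gripper_width: 0.125
gripper_force: 30.0
```

```bash
python3 st.py
```

```text
[0.48512338 0.04990596 0.2442182 ] 198.64737864287213 [-4.80124466 -0.99353189 -0.87734616] [-0.29676343  1.38747325 -0.09116584] 0.12452769318875995 30.00562459230423 -6.310363862052297
```

>>> jog_arm:
  plan: "0 -0.25 -0.46 0 0 0 1;0 -0.27 -0.45 0 0 0 1;0 -0.3 -0.43 0 0 0 1;0 -0.33 -0.42 0 0 0 1;0 -0.36 -0.4 0 0 0 1;0 -0.38 -0.38 0 0 0 1;0 -0.4 -0.38 0 0 0 1;0 0 0 0 0 0 1;0 0 0 0 0 0 1;0 0 0 0 0 0 1"

```text
time_s: 24.35
tcp_pos: [0.5392, 0.0679, 0.3193]
ee_rot: [[0.32, -0.947, -0.003], [-0.947, -0.32, -0.002], [0.001, 0.004, -1.0]]
wrist_force: [-7.8, -1.3, 6.2]
gripper_width: 0.124
gripper_force: 30.0
```

```bash
python3 st.py; python3 - <<'E'
from h import *
s=r.sense()
im,d=r.capture("scene");cv2.imwrite("pics/s4.png",im[:,:,::-1])
up=s['tcp_pos'][2]-.1443
a=np.radians(np.arange(30,60,.1));print(np.degrees(np.interp(up,.255*np.sin(a)+.02*np.cos(a)-.02,a)))
b=np.hypot(*(s['tcp_pos'][:2]-[.4585,.041]));print(b,np.degrees(np.interp(b,.255-.255*np.cos(a)+.02*np.sin(a),a)))
E
```

```text
[0.5392179  0.06792249 0.31927662] 198.680351500077 [-7.78401513 -1.34271988  6.23037846] [-0.26355931  2.52537305 -0.09658016] 0.12422483481007579 30.010927319526672 -5.617425131598334
45.18042304659688
0.08508936104655258 43.88856302998932
```

View pics/s4.png

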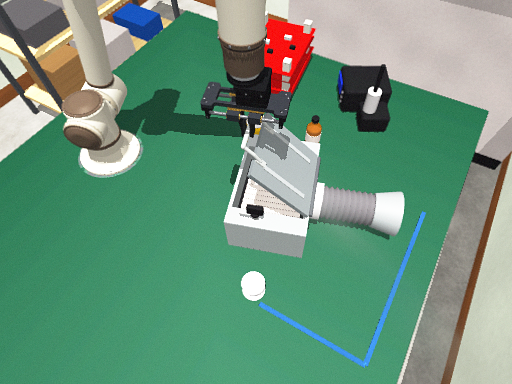

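The scene view shows the lid open about 45° with the fingers on the bar, and the reel, bottle and tin untouched. I'll ease off the radial load, then measure the lid plane from depth.

>>> jog_arm:
  plan: "0 0.04 -0.04 0 0 0 1;0 0.04 -0.04 0 0 0 1;0 0 0 0 0 0 1;0 0 0 0 0 0 1;0 0 0 0 0 0 1;0 0 0 0 0 0 1;0 0 0 0 0 0 1;0 0 0 0 0 0 1;0 0 0 0 0 0 1;0 0 0 0 0 0 1"

```text
time_s: 25.4
tcp_pos: [0.5397, 0.0682, 0.3199]
ee_rot: [[0.32, -0.947, 0.001], [-0.947, -0.32, -0.0], [0.0, -0.0, -1.0]]
wrist_force: [3.7, -3.6, -7.7]
gripper_width: 0.131
gripper_force: 30.0
```

```bash
python3 st.py; python3 - <<'E'
from h import *
np.set_printoptions(precision=4,suppress=True)
im,d=r.capture("scene");c=r.get_calibration("scene");E=np.array(c["extrinsics"])
v,u=np.mgrid[0:384,0:512];p=cv2.undistortPoints(np.c_[u.ravel(),v.ravel()].astype(float).reshape(-1,1,2),c["mtx"],c["distortion"]).reshape(-1,2)
z=d.ravel();P=(np.c_[p[:,0]*z,-p[:,1]*z,-z])@E[:3,:3].T+E[:3,3]
yaw=np.radians(18.5);ex=np.array([np.cos(yaw),np.sin(yaw)]);ey=np.array([-ex[1],ex[0]])
q=P[:,:2]-[.604,.0905];X=q@ex;Y=q@ey;Z=P[:,2]
m=(z>0)&(abs(Y)<.09)&(X>-.04)&(X<.08)
for _ in range(6):   # trimmed line fit Z = a + b X, seeded at 45 deg
    res=Z-(a+b*X) if _ else Z-(.148+(.1-X))
    k=m&(abs(res)<(.025 if _<2 else .005)); b,a=np.polyfit(X[k],Z[k],1)
print(k.sum(),"lid deg",np.degrees(np.arctan(-b)))
E
```

```text
[0.53968085 0.06819831 0.31988236] 198.66250838044272 [ 3.7428766  -3.63112302 -7.71150131] [-0.97485219 -0.93191754 -0.0935271 ] 0.13123283422184098 30.0068798661232 -5.633845158428427
2602 lid deg 44.026503380303254
```

```bash
cat > lid.py <<'E'
from h import *
def lid(d,cam,deg):
    c=r.get_calibration(cam);E=np.array(c["extrinsics"])
    v,u=np.mgrid[0:384,0:512];p=cv2.undistortPoints(np.c_[u.ravel(),v.ravel()].astype(float).reshape(-1,1,2),c["mtx"],c["distortion"]).reshape(-1,2)
    z=d.ravel();P=(np.c_[p[:,0]*z,-p[:,1]*z,-z])@E[:3,:3].T+E[:3,3]
    yaw=np.radians(18.5);ex=np.array([np.cos(yaw),np.sin(yaw)]);ey=np.array([-ex[1],ex[0]])
    q=P[:,:2]-[.604,.0905];X=q@ex;Y=q@ey;Z=P[:,2];m=(z>0)&(abs(Y)<.09)&(X>-.04)&(X<.08)
    t=np.tan(np.radians(deg));b=-t;a=.15+.1*t
    for i in range(6):
        k=m&(abs(Z-a-b*X)<(.025 if i<2 else .005)); b,a=np.polyfit(X[k],Z[k],1)
    return k.sum(),np.degrees(np.arctan(-b)),a+b*.1
if __name__=="__main__":
    for n in("scene","top"): print(n,lid(np.load(f"pics/{n}0.npy"),n,0),lid(r.capture(n)[1],n,45))
E
python3 lid.py
```

```text
scene (np.int64(2210), np.float64(0.0697989496308924), np.float64(0.1534871074605581)) (np.int64(2595), np.float64(44.02629342246644), np.float64(0.15948520365089053))
top (np.int64(4265), np.float64(0.06348340725295394), np.float64(0.15237507973528797)) (np.int64(1301), np.float64(43.93702204110365), np.float64(0.15964425214615366))
```

Both cameras read 44.0° open, and 0.07° for the shut lid, so the measurement can be trusted. I'll raise the lid by 1°.

>>> jog_arm:
  plan: "0 -0.07 -0.06 0 0 0 1;0 -0.06 -0.06 0 0 0 1;0 0 0 0 0 0 1;0 0 0 0 0 0 1;0 0 0 0 0 0 1;0 0 0 0 0 0 1;0 0 0 0 0 0 1;0 0 0 0 0 0 1;0 0 0 0 0 0 1;0 0 0 0 0 0 1"

```text
time_s: 26.55
tcp_pos: [0.543, 0.0693, 0.323]
ee_rot: [[0.32, -0.947, 0.001], [-0.947, -0.32, 0.0], [0.0, -0.001, -1.0]]
wrist_force: [4.5, -2.4, -7.8]
gripper_width: 0.126
gripper_force: 30.0
```

```bash
python3 lid.py; python3 st.py; python3 - <<'E'
from h import *
im,d=r.capture("top");cv2.imwrite("pics/t5.png",cv2.resize(im[110:310,90:360,::-1],(800,592),interpolation=cv2.INTER_CUBIC))
E
```

```text
scene (np.int64(2210), np.float64(0.0697989496308924), np.float64(0.1534871074605581)) (np.int64(2593), np.float64(44.99970976709166), np.float64(0.15992473459943202))
top (np.int64(4265), np.float64(0.06348340725295394), np.float64(0.15237507973528797)) (np.int64(1081), np.float64(44.8854238806375), np.float64(0.16024502085395342))
[0.54293569 0.06935144 0.32302245] 198.67384260831474 [ 5.34660881 -2.75742092 -7.19158196] [-0.93776324 -1.06834781 -0.02510031] 0.11898135596791204 30.00029057264328 -5.594273022232956
```

View pics/t5.png

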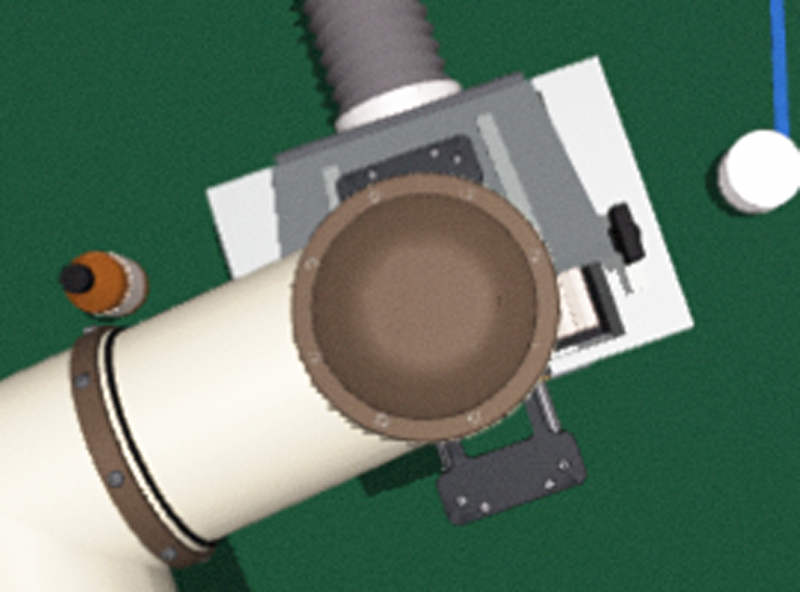

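The top view shows the lid held open, the right knob along its ledge at (627,235), and the bottle and reel where they stood. The lid reads 45.0° and 44.9°, so I'm handing in.

```bash
python3 -c "
from station import r
print(r.finish_job())"
```

```text
the job is handed in; nothing more can be done
None
```

I turned both clamp knobs anticlockwise until they came up hard against their stops, then lifted the lid. The fingers are still holding it at 45° (cameras read 44.9–45.0°), and I handed the job in after about 27 s; one lift call with its shift numbers in the wrong columns briefly loaded the handle to about 22 N before I corrected it.

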